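Start the last lag screw of a lock anchor square

TASK

The lock anchor's last lag screw is only stood in its pilot hole and leans: fit the red-handled T-driver from the wooden stand over its head, bring driver and screw upright and square to the plate, and only then start the screw with about a quarter turn clockwise. Lift the driver off so that the screw stays square, stand the driver back upright in its own empty bore of the stand and let go, and leave everything else on the shelf where it is.

Things in the scene. Friction and masses are not known exactly. Their poses are not given: they have to be found in the camera images.
- driver: T-handle socket driver with a red bar, 126 mm long, about 300 g, standing upright in one bore of the stand, socket down. Origin: centre of the socket's mouth (its lower end); z up its axis, x along the T-bar. From the top: bar, 19 mm wide hub, 11 mm shank, steel socket 30 mm over its corners. It does not stand on the screw by itself: keep hold of it there
- driver_grip (a point): point on the driver's axis in the middle of the red T-bar, 114 mm above the driver's origin. The bar is 104 mm long (driver x), 18 mm thick (driver y), 24 mm high, with flat upright sides
- driver_seat (a point): centre of the flat ceiling inside the hexagon socket, 10 mm above the driver's origin; it lies on lag_top when the driver is fully on. The socket is 20.5 mm across flats (two flats square to driver x), its mouth a little flared; it takes the 19 mm head at six yaws 60 degrees apart, with about 9 degrees of play each way
- lag (a point): zinc lag screw, 12 mm shank, standing loose in its pilot hole. Origin: on its axis at shelf level, where it pivots; z up its axis, x square to a flat of the head. It leans 6 to 9 degrees at the start, to any side; friction alone holds it: it stays where it is put, yields to 1 to 2 N sideways at the head, and stands square when its head is straight over pilot
- lag_top (a point): centre of the top of that screw's head, 64 mm along its axis from lag's origin at the start. The hexagon head is 19 mm across flats and 8 mm high: 5 mm of flats under a 3 mm chamfered top
- pilot: fixed 24 mm washer lying round the pilot hole under the standing screw. Origin: centre of the hole at shelf level (the plate is 6 mm thick); z is the hole's axis, straight up. Its yaw means nothing
- lag_turn (a joint): turn of the lag screw about its own axis, 0 at the start, growing clockwise seen from above (rad); friction torque 0.15 N m; one full turn (6.28) takes it 5 mm down into the hole
- anchor: fixed lock anchor: black base plate 176 x 106 x 6 mm (x, y, z) with a 14 mm steel hoop, 75 mm high and 82 mm over its outside in y, standing across its middle. Origin: centre of the plate's underside. Screws stand at its four corners (65 mm in x and 32 mm in y from the centre): three already driven home (heads 16 mm high), the fourth is lag at any of the four corners
- stand: fixed wooden block 176 x 64 x 50 mm (x, y, z) with two round bores 38 mm wide and 38 mm deep (floor 12 mm above the shelf), mouths chamfered by 3 mm. Origin: centre of its underside; the bores lie 45 mm either side of it along x
- stand_hole0 (a point): centre of the mouth of the bore on the stand's -x side, 50 mm above the shelf. One bore holds the red driver, the other the blue one
- stand_hole1 (a point): centre of the mouth of the bore on the stand's +x side, 50 mm above the shelf
- small_driver: a smaller T-driver with a blue bar (104 x 18 x 24 mm, middle 106 mm above its origin), 118 mm long, in the other bore; too small for this screw. Origin: centre of its lower end; z up its axis, x along its bar. Leave it alone
- pen_cup: grey ceramic cup of pens, 76 mm wide, 90 mm high (pens to 165 mm), origin under its centre; bystander
- canister: screw-top aluminium canister, 72 mm wide, 100 mm high, origin under its centre; bystander
- flashlight: black flashlight standing on its head, 42 mm wide, 132 mm high, origin under its centre; bystander
- charger: white charging disc, 58 mm wide, 9 mm high, origin under its centre; bystander
- key_fob: red key fob, 56 x 34 x 13 mm, origin under its centre; bystander
- u_lock: black bicycle U-lock lying flat, about 220 x 150 x 26 mm, origin under its middle; bystander
There are look-alikes about, which are no part of the job. Of the things shaped like the driver, the red one is meant.

How it is judged (in metres and radians):
On the way, in this order (a step that is already met when the one before it is completed fails the run):
1. the red driver is fully on the standing screw's head (socket ceiling within 4 mm of the head's top), driver and screw both within 5 degrees of upright, the screw not yet turned more than 0.3 rad (distance between driver_seat and lag_top below 0.004 m and angle between each of driver, lag's own z axis and vertical below 0.087 rad and value of joint lag_turn below 0.3 rad), for 0.2 s.
2. with the driver still on the head the screw has been turned at least 1.2 rad clockwise (value of joint lag_turn above 1.2 rad and distance between driver_seat and lag_top below 0.006 m), for 0.1 s.
At the end, for the whole second after the job is handed in: The screw is turned at least 1.2 rad clockwise and stands within 5 degrees of upright; the red driver stands on the floor of its bore in the stand (mouth within 8 mm of the bore's axis and below 16 mm), within 10 degrees of upright, at rest and released (value of joint lag_turn above 1.2 rad and angle between lag's own z axis and vertical below 0.087 rad and (horizontal distance between driver and stand_hole0 below 0.008 m or horizontal distance between driver and stand_hole1 below 0.008 m) and height (world z) of driver below 0.016 m and angle between driver's own z axis and vertical below 0.17 rad and linear speed of driver below 0.02 m/s); the robot touches nothing.
It fails at once if the screw is turned (past 0.35 rad) while it leans more than 7 degrees: started crooked (value of joint lag_turn above 0.35 rad and angle between lag's own z axis and vertical above 0.122 rad).
It fails at once if the blue driver is moved by more than 15 mm or tipped (distance of small_driver from where it was at the start of the episode above 0.015 m or angle between small_driver's own z axis and vertical above 0.35 rad).
It fails at once if another thing on the shelf is moved by more than 20 mm (distance of any of pen_cup, canister, flashlight, charger, key_fob, u_lock from where it was at the start of the episode above 0.02 m).
It also fails if it takes over 66 s, if anything falls off the work surface, if the arm or the gripper's body presses on something with over 40 N, if the wrist force passes 120 N, or if a joint passes its speed limit or range.

ROBOT

A 6-joint arm with a two-finger parallel gripper is mounted at the origin on the work surface. World frame = base frame: x ahead of the robot, y to its left, z up, the work surface at z = 0. Lengths are in mm, angles in degrees, forces in N, time in s.
With the tool pointing down it reaches from about 250 to 775 mm from the base axis. Payload 8.9 kg.
Tool frame: the origin (TCP) lies at the very end of the fingers, on their centre line; the grasp point (between the pads) lies 19 mm behind it (ctrl.grip_point_offset is the distance from the TCP to the grasp point, in mm); z points along the fingers, y is the line along which they close (so a half turn about z gives the same grasp; the last joint's range is limited). The gripper opens to 85 mm and grips with 20 to 120 N. Pads are 22 mm wide; open, the fingers measure 114 mm over their backs; the gripper's body (76 mm by 85 mm) begins 54 mm behind the grasp point. The pads swing forward as they close: fully open they stand 13 mm farther back than shut.
Start: joints at [55.388, 16.656, -8.789, 64.555, 0, 82.019], TCP at [235.322, 469.305, 231.305] pointing down, gripper open.
Joint ranges: [-144.48, 144.48], [-52.06, 99.96], [-74.48, 78.29], [-112.23, 115.85], [-86.99, 84.42], [-180, 180]. Speed limits (degrees/s): [127.2, 127.2, 159.86, 180, 180, 180].

INTERFACE

Orientations are given as [roll, pitch, yaw] about the fixed x, y, z axes, in that order (R = Rz(yaw) Ry(pitch) Rx(roll)).
In Python, from workcell import ctrl gives the robot as it stands.
- The arm moves only by the tool carry_out, never from a script. Its argument "moves" is a list that holds one entry, the list of rows, each a list of 7 numbers: the shift along the tool's x, y, z in shares of 50 cm (1.0 is 50 cm), then the turn, a rotation vector about the tool's x, y, z in a scale on which 1.0 is 4 rad, then the finger opening in cm, from 0 to 8.54. In form: [[[dx, dy, dz, wx, wy, wz, fingers], ...]]. A call has 1 to 8 rows; each row is the pose to reach, as a shift and turn from the pose commanded when the call began, along the tool's axes at that moment; what a row does not reach only later rows make up. A row lasts 1/8 s, in which the tool goes at most 62.5 mm and 10.7 degrees, less where a joint would pass 70% of its speed; a pose out of reach is approached as far as the arm can. Shift and turn numbers lie between -1 and 1, and a call with a number outside is refused. A call with a gripper value outside its range is refused whole. The fingers move at their own pace and stop on an object; "grip_force" is the grip in N (left out, the last holds). Time passes only in rows, so rows that repeat a pose let the fingers close. It gives the time, the measured TCP pose, the force, the opening and the grip force at its end, in the units of the state.
- ctrl.state(): the state, without advancing time (a new reading comes with each control period).
- ctrl.grab_frame(name): name is "scene" or "side" or "wrist"; returns the picture (480x640x3 uint8, red, green, blue); there is no depth.
- ctrl.camera_params(name): a dict with "camera_matrix" (3x3 intrinsics, pixels), "rvec" (rotation vector, rad) and "tvec" (3), from world to camera coordinates, as OpenCV has them; the wrist camera has in their place "mount" (4x4, takes a point from camera to tool coordinates, whose origin is the TCP and whose axes are the flange's). Camera axes: x right, y down, z forward; pixel columns grow to the right and rows downward; lengths in mm; the calibration is good to about 2 mm. A picture is of the moment at which its call begins: read the wrist's pose just before it. camera_params takes no time and is no camera call.
- ctrl.job_done(): hands the job in; it is judged then, once.
The state is a dict: "t": time; "qpos": joint angles; "qvel": joint speeds; "joint_torque": joint torques, N m; "tool_pos": TCP position; "orientation": TCP orientation; "contact_force": force on the tool from outside, world axes, zero at the start; "torque": the same for the moment, N m; "gripper_width": opening from 0.0 (shut) to 1.0 (fully open); "finger_force": force on a finger pad.
Only numpy, scipy, OpenCV 4.12 (cv2) and the standard library are available. Lean on these libraries where they do the work, as an engineer would, in place of code of your own. Each camera call takes 0.05 s, during which the arm holds its last target. There are 200 camera calls.

## Working session

There is one attempt and no reset: what is moved stays moved. The work goes in short steps, Python scripts to look and compute and a tool call to move; the robot and the scene stay as the last step left them, time stands still between calls to the robot, and variables do not carry over. Pictures are saved under pics/ and viewed, at most 10 in all, crops included, and the job is handed in when it is done.

Besides the shell and the picture viewer there is one more tool, called after "Call:" as name(argument=value, ...), one argument or row to a line, values as JSON. carry_out: Moves the arm, as the interface text tells. Its arguments: {"type":"object","properties":{"moves":{"type":"array"},"grip_force":{"type":"number"}},"required":["moves"]}

```bash
ls; mkdir -p pics; cat > h.py <<'E'
from workcell import ctrl
import numpy as np, cv2
from scipy.spatial.transform import Rotation as R
def cam(n):
    p=ctrl.camera_params(n); K=np.array(p["camera_matrix"],float)
    if "mount" in p:
        s=ctrl.state(); T=np.eye(4); T[:3,:3]=R.from_euler('xyz',s["orientation"],degrees=True).as_matrix(); T[:3,3]=s["tool_pos"]
        M=np.linalg.inv(T@np.array(p["mount"])); return K,M[:3,:3],M[:3,3]
    return K,cv2.Rodrigues(np.array(p["rvec"],float))[0],np.array(p["tvec"],float).ravel()
def snap(n,f):
    c=cam(n); im=ctrl.grab_frame(n); cv2.imwrite(f"pics/{f}.png",im[:,:,::-1]); np.savez(f"pics/{f}.npz",K=c[0],R=c[1],t=c[2]); return im
def load(f):
    d=np.load(f"pics/{f}.npz"); return d["K"],d["R"],d["t"]
def ray(f,uv):
    K,Rm,t=load(f); d=Rm.T@np.linalg.inv(K)@np.array([*uv,1.]); return -Rm.T@t,d/np.linalg.norm(d)
def onz(f,uv,z):
    o,d=ray(f,uv); return o+d*(z-o[2])/d[2]
def proj(f,p):
    K,Rm,t=load(f); q=K@(Rm@np.array(p,float)+t); return q[:2]/q[2]
def tri(*obs):
    A=np.zeros((3,3));b=np.zeros(3)
    for f,uv in obs:
        o,d=ray(f,uv);P=np.eye(3)-np.outer(d,d);A+=P;b+=P@o
    x=np.linalg.solve(A,b); return x,[np.round(proj(f,x)-uv,1) for f,uv in obs]
E
python3 - <<'E'
from h import *
print(ctrl.state()); 
for n in("scene","side","wrist"): snap(n,n+"0")
print(ctrl.camera_params("wrist"))
for n in("scene","side"):
  K,Rm,t=load(n+"0");print(n,-Rm.T@t,K[0,0])
E
```

```text
pics
{'t': 0.0, 'qpos': array([ 5.53881095e+01,  1.66881106e+01, -8.83161970e+00,  6.45549747e+01,
       -2.96054815e-04,  8.20196073e+01]), 'qvel': array([-0.11993734,  0.04721038,  0.09203328,  0.10759665,  0.04566697,
       -0.11190424]), 'joint_torque': array([ 1.93823238e-03, -5.37148869e+01,  3.31368613e+01,  1.58119609e-02,
       -1.18390467e-04, -1.15188286e-05]), 'tool_pos': array([235.06712553, 468.93678535, 230.73613833]), 'orientation': array([-1.79925977e+02, -1.00784184e-02,  1.53368496e+02]), 'contact_force': array([ 1.08603081,  0.06881784, -0.52563211]), 'torque': array([ 0.00933579, -0.01412008,  0.03637118]), 'finger_force': 0.0, 'gripper_width': 0.9994555624322791}
{'camera_matrix': array([[408.25035774,   0.        , 311.79612466],
       [  0.        , 408.25035774, 238.90013316],
       [  0.        ,   0.        ,   1.        ]]), 'mount': array([[-3.06840682e-04, -9.48361439e-01, -3.17191562e-01,
         8.26449956e+01],
       [ 9.99999942e-01, -2.45174323e-04, -2.34327767e-04,
        -8.35857330e-01],
       [ 1.44460192e-04, -3.17191615e-01,  9.48361460e-01,
        -1.43823327e+02],
       [ 0.00000000e+00,  0.00000000e+00,  0.00000000e+00,
         1.00000000e+00]])}
scene [1151.31753317 -448.57687585  884.93813108] 446.81335339443217
side [-105.81746986 -694.01978305  772.26335744] 479.43682449684263
```

View pics/scene0.png

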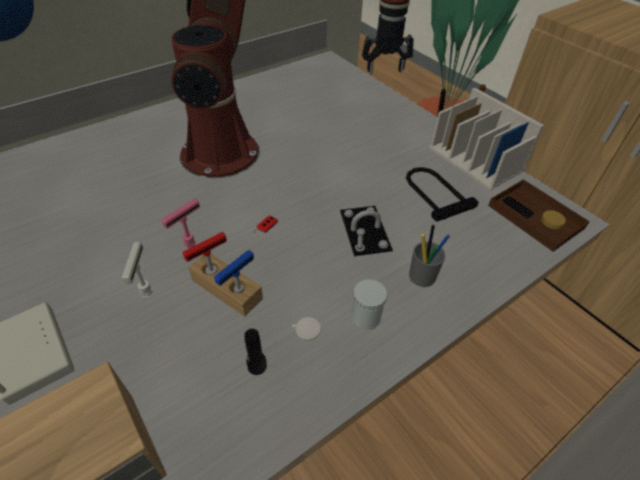

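View pics/side0.png

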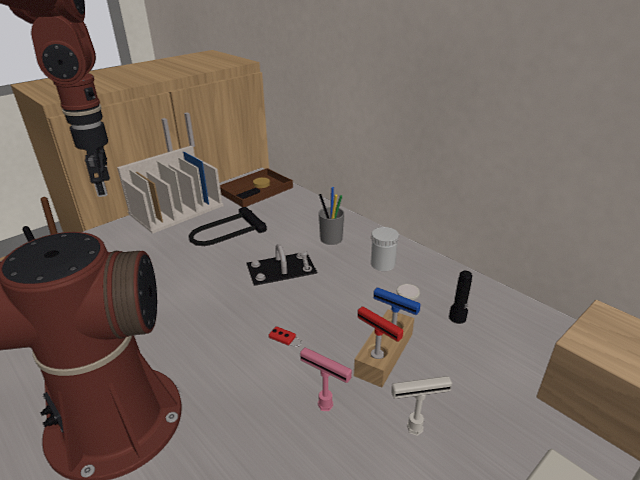

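Scene view: the T-driver candidates are red at (205,247) in the wooden stand, blue (234,267) in the other bore, pink (182,212) and white (133,262) standing on the shelf. In the side view they are red (380,324), blue (397,300), pink (325,363) and white (422,386). I choose the red one in the stand. The anchor is at (366,231) in scene and (281,266) in side. Next, one close crop sheet.

```bash
python3 - <<'E'
import cv2,numpy as np
def c(f,x,y,w,h,k): return cv2.resize(cv2.imread(f"pics/{f}.png")[y:y+h,x:x+w],None,fx=k,fy=k,interpolation=cv2.INTER_CUBIC)
a=np.vstack([np.hstack([c("scene0",175,225,100,75,4),c("scene0",325,195,80,60,5)]),np.hstack([c("side0",340,280,100,75,4),c("side0",240,235,80,60,5)])])
cv2.imwrite("pics/crop1.png",a);print(a.shape)
E
```

```text
(600, 800, 3)
```

View pics/crop1.png

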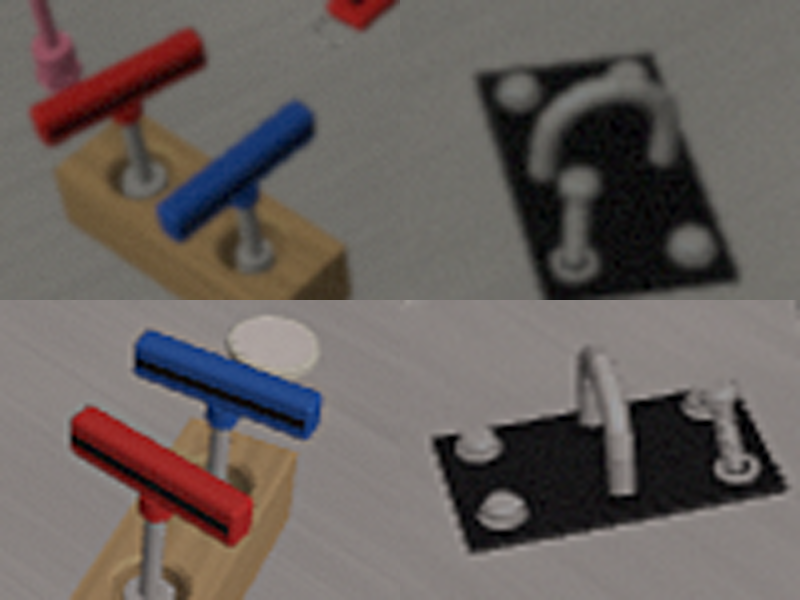

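The crop confirms the red bar in its bore: centre (204.5,246.5) in scene, (380,323.5) in side. The standing screw has its washer at scene (360,248) / side (307.4,268.4) and its head at scene (361,230.6) / side (304.4,253.4).

```bash
python3 - <<'E'
from h import *
for n,a,b in [("bar",(204.5,246.5),(380,323.5)),("barL",(185.5,255.5),(361,312)),("barR",(223,237.5),(399,334)),
 ("washer",(360,248),(307.4,268.4)),("head",(361,230.6),(304.4,253.4)),("bluebar",(234.5,267),(397,300.5))]:
  x,e=tri(("scene0",a),("side0",b)); print(n,x.round(1),e)
# plate corners
for uv in [(340.4,209.8),(376,206),(392,250.5)]: print(onz("scene0",uv,6).round(1))
for uv in [(246.5,262.5),(254,285),(317,272.5),(308,252.5)]: print('s',onz("side0",uv,6).round(1))
E
```

```text
bar [ 461.  -255.1  125.6] [array([ 0.2, -0.2]), array([0.2, 0.2])]
barL [ 445.  -264.2  137.5] [array([ 11.4, -15.4]), array([17.7, 13.3])]
barR [ 477.9 -249.3  121.2] [array([-12.3,  13.6]), array([-15.6, -14.1])]
washer [590.  107.    5.6] [array([ 0.2, -0.3]), array([0.3, 0.3])]
head [581.4 110.   59.8] [array([-0.3,  0.5]), array([-0.3, -0.4])]
bluebar [ 547.5 -227.2  118.6] [array([-0.1,  0.1]), array([-0.1, -0.1])]
[446.2 152.1   6. ]
[492.3 246.1   6. ]
[645.9 168.9   6. ]
s [486.2 246.4   6. ]
s [440.2 149.4   6. ]
s [596.1  76.2   6. ]
s [643.2 164.8   6. ]
```

```bash
cat >> h.py <<'E'
def go(pos,yaw,pitch=None,Rt=None):
    s=ctrl.state(); R0=R.from_euler('xyz',s["orientation"],degrees=True)
    if Rt is None: Rt=R.from_euler('xyz',[180,0,yaw],degrees=True)
    d=R0.inv().apply(np.array(pos)-s["tool_pos"])/10; w=(R0.inv()*Rt).as_rotvec()
    print("go",d.round(2),w.round(3),"deg",np.degrees(np.linalg.norm(w)).round(1),"| cur",s["tool_pos"].round(1),s["orientation"].round(2),"F",s["contact_force"].round(1),"T",s["torque"].round(2),"q",s["qpos"].round(0),"t",round(s["t"],2),"g",round(s["gripper_width"]*85.4,1))
E
python3 - <<'E'
from h import *
for n,a,b in [("barL",(185.5,255.5),(399,334)),("barR",(223,237.5),(361,312))]:
  x,e=tri(("scene0",a),("side0",b)); print(n,x.round(1),e)
print([onz("scene0",uv,z).round(0) for uv,z in [((424,282),0),((367,325),0),((437,225),165),((450,236),165)]])
go((588,106,260),153.37)
E
```

```text
barL [ 463.  -301.4  127.7] [array([ 0.3, -0.3]), array([0.4, 0.3])]
barR [ 459.1 -207.   125.3] [array([ 0.4, -0.6]), array([0.6, 0.5])]
[array([766., 168.,   0.]), array([779., -27.,  -0.]), array([739., 193., 165.]), array([780., 192., 165.])]
go [-47.81 -16.64  -2.9 ] [-0.001 -0.    -0.   ] deg 0.1 | cur [235.1 469.  230.9] [-1.7994e+02 -1.0000e-02  1.5337e+02] F [ 0.1  0.3 -0.7] T [-0.04 -0.01 -0.01] q [55. 17. -9. 65. -0. 82.] t 0.15 g 85.6
```

Careful with the scale: shifts go in shares of 50 cm and turns go in shares of 4 rad. That gives: -47.8 cm / 50 = -0.956, -2.9 cm / 50 = -0.058.

Call:
carry_out(
  moves=[
    [[-0.12,-0.042,-0.008,0,0,0,8.5],[-0.24,-0.084,-0.016,0,0,0,8.5],[-0.36,-0.126,-0.022,0,0,0,8.5],[-0.48,-0.168,-0.03,0,0,0,8.5],[-0.6,-0.208,-0.036,0,0,0,8.5],[-0.72,-0.25,-0.044,0,0,0,8.5],[-0.84,-0.292,-0.052,0,0,0,8.5],[-0.956,-0.332,-0.058,0,0,0,8.5]],
  ],
)

```text
t: 1.15
tool_pos: [584.6, 109.8, 260.0]
orientation: [180.0, -0.0, 153.4]
contact_force: [0.6, 1.9, -0.2]
gripper_width: 0.992
finger_force: 0.0
```

Call:
carry_out(
  moves=[
    [[0,0,0,0,0,0,8.5],[0,0,0,0,0,0,8.5],[0,0,0,0,0,0,8.5]],
  ],
)

```text
t: 1.52
tool_pos: [582.6, 112.6, 260.0]
orientation: [-180.0, -0.0, 153.5]
contact_force: [-0.4, -0.1, -0.1]
gripper_width: 0.993
finger_force: 0.0
```

```bash
python3 - <<'E'
from h import *
snap("wrist","w1")
for p in [(590,107,6),(582,109,63)]: print(proj("w1",p).round(1))
go((588,106,200),60)
E
```

```text
[311.1 199.7]
[308.9 205.5]
go [-0.78 -0.35  6.01] [-0.    -0.     1.631] deg 93.5 | cur [582.6 112.6 260.1] [-1.8000e+02 -1.0000e-02  1.5346e+02] F [-1.  -0.1  0.3] T [ 0.03  0.05 -0.02] q [ 4. 24.  6. 72.  0. 30.] t 1.57 g 85.1
```

To row units: -5.9 cm / 50 = -0.118, -5.5 cm / 50 = -0.11, 1.07 rad / 4 = 0.2675.

Call:
carry_out(
  moves=[
    [[0.002,-0.032,0.006,0,0,0.0425,8.5],[0.004,-0.06,0.012,0,0,0.085,8.5],[0.008,-0.09,0.02,0,0,0.1275,8.5],[0.012,-0.11,0.03,0,0,0.17,8.5],[0.016,-0.118,0.04,0,0,0.2125,8.5],[0.02,-0.118,0.04,0,0,0.255,8.5],[0.02,-0.118,0.04,0,0,0.2675,8.5],[0.02,-0.118,0.04,0,0,0.2675,8.5]],
  ],
)

```text
t: 2.58
tool_pos: [547.6, 64.1, 240.3]
orientation: [180.0, -0.0, 92.2]
contact_force: [-0.4, 0.7, 0.0]
gripper_width: 1.0
finger_force: 0.0
```

```bash
python3 - <<'E'
from h import *
snap("wrist","w2")
a,b=cv2.imread("pics/w1.png"),cv2.imread("pics/w2.png")
def c(f,im):
    u,v=proj(f,(586,108,35)).astype(int); x,y=u-50,v-60; print(f,x,y)
    return cv2.resize(im[y:y+120,x:x+80],None,fx=5,fy=5,interpolation=cv2.INTER_CUBIC)
cv2.imwrite("pics/crop2.png",np.hstack([c("w1",a),c("w2",b)]))
go((588,106,200),92)
E
```

```text
w1 260 142
w2 310 91
go [4.04 4.19 4.02] [ 0.    -0.     0.004] deg 0.2 | cur [547.7  64.  240.2] [179.98  -0.    92.2 ] F [-0.6 -0.2 -0.3] T [-0.02 -0.03  0.  ] q [-1. 19. -4. 67.  0. 87.] t 2.62 g 85.0
```

View pics/crop2.png

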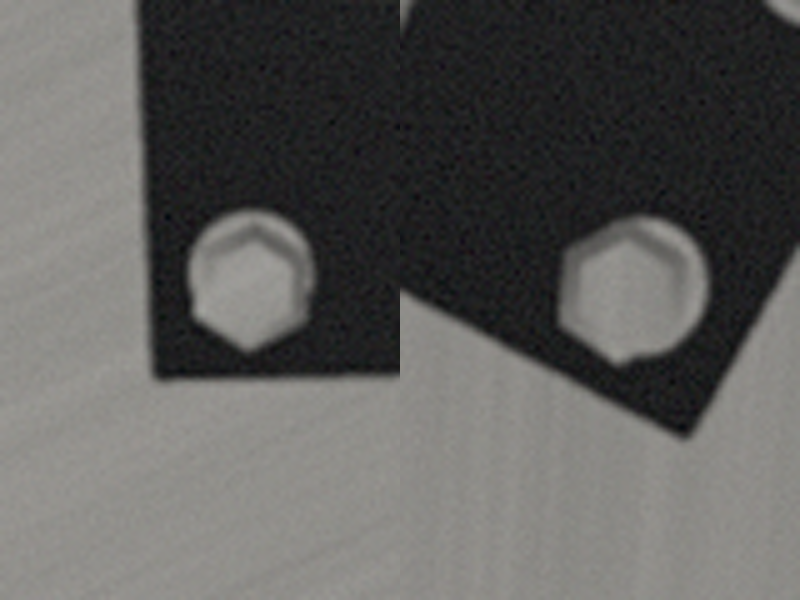

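Left crop (w1): washer centre ≈ pixel (310.4,196.4), hex head ≈ (310.2,199.6), corners pointing up and down in the image. Right crop (w2): washer ≈ (357.4,148.2), head ≈ (354.8,149.8).

```bash
python3 - <<'E'
from h import *
W=[("w1",(310.4,196.4)),("w2",(357.4,148.2)),("scene0",(360,248)),("side0",(307.4,268.4))]
H=[("w1",(310.2,199.6)),("w2",(354.8,149.8)),("scene0",(361,230.6)),("side0",(304.4,253.4))]
for n,o,z in(("W",W,7),("H",H,60)):
  print(n,*tri(*o),"\n wr",tri(*o[:2])[0].round(1),[onz(f,u,z).round(1) for f,u in o])
# head corner azimuths
for f,a,b in [("w1",(311,186.4),(309.6,212.6)),("w2",(356.4,135.4),(353.6,164.6))]:
  d=onz(f,a,60)-onz(f,b,60); print(f,np.degrees(np.arctan2(d[1],d[0])),np.linalg.norm(d))
go((461,-200,290),92)
E
```

```text
W [588.0611141  107.38903677   4.90833618] [array([0.2, 1.2]), array([ 2. , -0.1]), array([-0.2, -0.7]), array([-0.4,  0.7])] 
 wr [585.3 108.3  13. ] [array([586.5, 108. ,   7. ]), array([586. , 107.5,   7. ]), array([591.5, 104.9,   7. ]), array([589.1, 107.1,   7. ])]
H [579.76753523 111.13699088  58.60289073] [array([-0.2,  1.4]), array([2. , 0.4]), array([-0.4,  0.2]), array([-1.1,  0. ])] 
 wr [577.6 112.2  64.4] [array([578.5, 112. ,  60. ]), array([578.1, 111.5,  60. ]), array([580.7, 111.4,  60. ]), array([580.6, 107.7,  60. ])]
w1 150.37156070762506 23.05541166898774
w2 88.49344883123047 22.442106466314563
go [-26.05  -9.68  -4.98] [ 0.    -0.     0.004] deg 0.2 | cur [547.7  64.  240.2] [179.98  -0.    92.2 ] F [-0.6 -0.2 -0.3] T [-0.02 -0.03  0.  ] q [-1. 19. -4. 67.  0. 87.] t 2.62 g 85.0
```

To row units: -27.7 cm / 50 = -0.554, -5.9 cm / 50 = -0.118.

Call:
carry_out(
  moves=[
    [[-0.1,-0.022,-0.02,0,0,0,8.5],[-0.2,-0.044,-0.04,0,0,0,8.5],[-0.3,-0.066,-0.06,0,0,0,8.5],[-0.4,-0.088,-0.08,0,0,0,8.5],[-0.5,-0.108,-0.1,0,0,0,8.5],[-0.554,-0.118,-0.1,0,0,0,8.5],[-0.554,-0.118,-0.1,0,0,0,8.5],[-0.554,-0.118,-0.1,0,0,0,8.5]],
  ],
)

```text
t: 3.62
tool_pos: [499.0, -214.8, 289.9]
orientation: [-180.0, -0.0, 92.1]
contact_force: [-0.5, 0.2, 0.0]
gripper_width: 0.996
finger_force: 0.0
```

```bash
python3 - <<'E'
from h import *
snap("wrist","w3"); go((420,-230,290),92)
E
```

```text
go [-1.24 -7.97 -0.01] [-0.    -0.     0.003] deg 0.2 | cur [ 499.1 -214.6  289.9] [-1.7999e+02 -2.0000e-02  9.2150e+01] F [ 0.   0.5 -0.8] T [ 0.02 -0.01  0.01] q [-31.  17.   1.  74.   0.  57.] t 3.67 g 84.9
```

To row units: -8 cm / 50 = -0.16, -4 cm / 50 = -0.08.

Call:
carry_out(
  moves=[
    [[-0.016,-0.08,0,0,0,0,8.5],[-0.03,-0.16,0,0,0,0,8.5],[-0.03,-0.16,0,0,0,0,8.5],[-0.03,-0.16,0,0,0,0,8.5]],
  ],
)

```text
t: 4.18
tool_pos: [420.3, -232.9, 290.3]
orientation: [179.9, 0.0, 92.1]
contact_force: [-0.0, -1.4, 0.6]
gripper_width: 0.998
finger_force: 0.0
```

```bash
python3 - <<'E'
from h import *
snap("wrist","w4")
o=[]
for f in("w3","w4"):
    im=cv2.imread(f"pics/{f}.png"); u,v=proj(f,(461,-255,126)).astype(int); x,y=max(u-65,0),max(v-75,0); print(f,u,v,x,y)
    o.append(cv2.resize(im[y:y+150,x:x+130],(390,450),interpolation=cv2.INTER_CUBIC))
cv2.imwrite("pics/crop3.png",np.hstack(o)); go((461,-255,200),92)
E
```

```text
w3 264 259 199 184
w4 363 240 298 165
go [-2.35  3.96  9.01] [0.001 0.    0.002] deg 0.1 | cur [ 420.5 -233.   290.1] [1.7996e+02 1.0000e-02 9.2130e+01] F [-0.6 -0.1 -0.5] T [-0.02 -0.01  0.04] q [-38.  10.  -8.  71.   0.  50.] t 4.22 g 85.0
```

View pics/crop3.png

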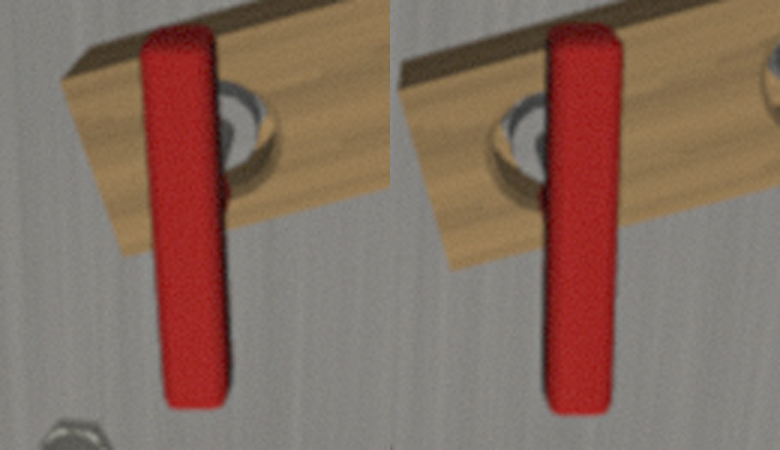

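The crop shows the red bar over its bore. Its ends on the top face are at w3 (259.3,199.3) and (264.3,319.7), and at w4 (363,180) and (361,302.3).

```bash
python3 - <<'E'
from h import *
A=[("w3",(259.3,199.3)),("w4",(363,180))];B=[("w3",(264.3,319.7)),("w4",(361,302.3))]
a,e=tri(*A);b,g=tri(*B);print(a,e,b,g)
a,b=[np.mean([onz(f,u,138) for f,u in Q],0) for Q in(A,B)]
d=a-b;print(a,b,(a+b)/2,np.linalg.norm(d),np.degrees(np.arctan2(d[1],d[0])))
# bore mouth from crop: w3 right edge / w4 left edge at z=50
print(onz("w3",(199+275/3,184+142/3),50),onz("w4",(298+103/3,165+150/3),50))
m=(a+b)/2; go((m[0],m[1],180),np.degrees(np.arctan2(d[1],d[0])))
E
```

```text
[ 456.87728027 -205.97612041  126.13727415] [array([0.1, 0.3]), array([-0. , -0.3])] [ 461.71678175 -304.51107544  135.89007628] [array([-0. , -0.2]), array([0. , 0.2])]
[ 456.82771875 -203.52929519  138.        ] [ 461.66031489 -303.36709818  138.        ] [ 459.24401682 -253.44819669  138.        ] 99.9546942022318 92.77120899960713
[ 478.17057457 -254.75668567   50.        ] [ 439.85118921 -254.99200597   50.        ]
go [-2.19  3.79 11.01] [ 0.001  0.    -0.011] deg 0.6 | cur [ 420.5 -233.   290.1] [1.7996e+02 1.0000e-02 9.2130e+01] F [-0.6 -0.1 -0.5] T [-0.02 -0.01  0.04] q [-38.  10.  -8.  71.   0.  50.] t 4.22 g 85.0
```

```bash
python3 - <<'E'
from h import *
for u in[(218.3,280.5),(249.3,254.5)]: print(onz("scene0",u,119).round(1))
E
```

```text
[ 560.7 -273.   119. ]
[ 534.8 -182.6  119. ]
```

To row units: 11 cm / 50 = 0.22, 10 cm / 50 = 0.2, -0.011 rad / 4 = -0.0028.

Call:
carry_out(
  moves=[
    [[-0.02,0.036,0.06,0,0,-0.0013,5],[-0.043,0.076,0.14,0,0,-0.0028,5],[-0.045,0.076,0.2,0,0,-0.0028,5],[-0.045,0.076,0.22,0,0,-0.0028,5],[-0.045,0.076,0.22,0,0,-0.0028,5],[-0.045,0.076,0.22,0,0,-0.0028,5]],
  ],
)

```text
t: 4.97
tool_pos: [459.2, -254.9, 181.2]
orientation: [179.9, 0.1, 92.7]
contact_force: [-0.2, 1.0, -0.3]
gripper_width: 0.583
finger_force: 0.0
```

```bash
python3 - <<'E'
from h import *
go((459.2,-254.3,107),92.5)
E
```

```text
go [ 0.07 -0.    7.42] [0.002 0.001 0.004] deg 0.2 | cur [ 459.2 -254.9  181.2] [1.7991e+02 7.0000e-02 9.2710e+01] F [-0.2  1.  -0.3] T [-0.02 -0.02 -0.01] q [-37.  19. -14.  57.  -0.  50.] t 4.97 g 49.8
```

To row units: 7.4 cm / 50 = 0.148, 0.07 cm / 50 = 0.0014, 0.004 rad / 4 = 0.001.

Call:
carry_out(
  moves=[
    [[0.0014,0,0.06,0.0005,0.0003,0.001,5],[0.0014,0,0.12,0.0005,0.0003,0.001,5],[0.0014,0,0.148,0.0005,0.0003,0.001,5],[0.0014,0,0.148,0.0005,0.0003,0.001,3.5],[0.0014,0,0.148,0.0005,0.0003,0.001,2.4],[0.0014,0,0.148,0.0005,0.0003,0.001,1],[0.0014,0,0.148,0.0005,0.0003,0.001,0],[0.0014,0,0.148,0.0005,0.0003,0.001,0]],
  ],
  grip_force=90,
)

```text
t: 5.98
tool_pos: [459.4, -254.6, 107.3]
orientation: [180.0, 0.0, 92.5]
contact_force: [0.3, 0.6, 6.8]
gripper_width: 0.193
finger_force: 87.8
```

To row units: -14 cm / 50 = -0.28, -11 cm / 50 = -0.22.

Call:
carry_out(
  moves=[
    [[0,0,0,0,0,0,0],[0,0,-0.01,0,0,0,0],[0,0,-0.04,0,0,0,0],[0,0,-0.1,0,0,0,0],[0,0,-0.16,0,0,0,0],[0,0,-0.22,0,0,0,0],[0,0,-0.28,0,0,0,0],[0,0,-0.28,0,0,0,0]],
  ],
)

```text
t: 6.98
tool_pos: [459.7, -254.8, 248.7]
orientation: [179.9, 0.1, 92.5]
contact_force: [0.2, 0.4, -3.2]
gripper_width: 0.192
finger_force: 88.2
```

```bash
python3 - <<'E'
from h import *
go((586.5,108,240),120)
im=snap("scene","s1"); im2=snap("side","d1")
o=[]
for f in("s1","d1"):
    i=cv2.imread(f"pics/{f}.png"); u,v=proj(f,(459,-254,200)).astype(int); x,y=u-50,v-40; print(f,x,y)
    o.append(cv2.resize(i[y:y+120,x:x+100],(400,480),interpolation=cv2.INTER_CUBIC))
cv2.imwrite("pics/crop4.png",np.hstack(o))
E
```

```text
go [35.71 14.23  0.82] [ 0.001  0.002 -0.481] deg 27.5 | cur [ 459.7 -254.8  248.7] [1.7991e+02 1.1000e-01 9.2470e+01] F [ 0.2  0.4 -3.2] T [-0.06 -0.    0.02] q [-37.  16.  -7.  67.  -0.  51.] t 6.97 g 16.4
s1 148 182
d1 331 254
```

View pics/crop4.png

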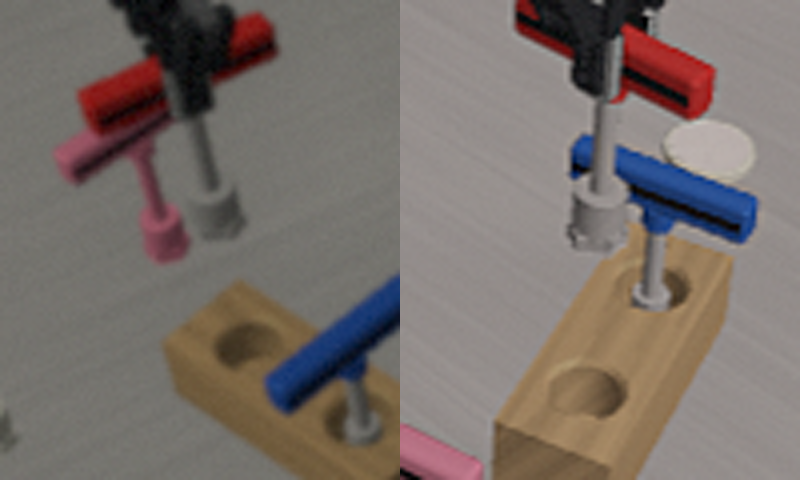

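The driver is held. The bore is empty at scene (211,268.5) / side (378.2,351.8). The socket mouth is at about scene (202.8,239.5) / side (380.2,313.5).

```bash
python3 - <<'E'
from h import *
print(tri(("s1",(202.8,239.5)),("d1",(380.2,313.5)))); print(tri(("s1",(211,268.5)),("d1",(378.2,351.8))))
p=np.array([586.4,107.9,0]);n=np.array([-8.,4,53]);n/=np.linalg.norm(n)
print("lean",np.degrees(np.arccos(n[2])))
# tilted tool pose: tool z=-n, tool x near yaw 120
c=np.array([np.cos(np.radians(120)),np.sin(np.radians(120)),0])
x=c-n*(c@n);x/=np.linalg.norm(x);Rt=R.from_matrix(np.c_[x,np.cross(-n,x),-n]);print(Rt.as_euler('xyz',degrees=True))
for s in (110,64): go(p+n*(s-10+95),0,Rt=Rt)   # s: seat height along axis
go(p+[0,0,64-10+95],120)
E
```

```text
(array([ 461.44507326, -254.23749968,  149.91313164]), [array([ 0.4, -0.5]), array([0.6, 0.5])])
(array([ 462.62316944, -254.31218922,   46.5013194 ]), [array([-0.1,  0.1]), array([-0.1, -0.1])])
lean 9.578971508693522
[174.63595497   7.94786847 119.25616983]
go [37.17 11.51  5.37] [-0.126 -0.116 -0.473] deg 28.8 | cur [ 458.5 -253.9  245.8] [-1.7988e+02 -6.0000e-02  9.2460e+01] F [-0.6 -0.3 -3.8] T [ 0.01 -0.05  0.  ] q [-37.  16.  -7.  67.  -0.  51.] t 7.08 g 16.9
go [36.79 12.19  9.9 ] [-0.126 -0.116 -0.473] deg 28.8 | cur [ 458.5 -253.9  245.8] [-1.7988e+02 -6.0000e-02  9.2460e+01] F [-0.6 -0.3 -3.8] T [ 0.01 -0.05  0.  ] q [-37.  16.  -7.  67.  -0.  51.] t 7.08 g 16.9
go [35.59 14.36  9.69] [-0.002 -0.001 -0.481] deg 27.5 | cur [ 458.5 -253.9  245.8] [-1.7988e+02 -6.0000e-02  9.2460e+01] F [-0.6 -0.3 -3.8] T [ 0.01 -0.05  0.  ] q [-37.  16.  -7.  67.  -0.  51.] t 7.08 g 16.9
```

To row units: 37.2 cm / 50 = 0.744, 35 cm / 50 = 0.7, -0.473 rad / 4 = -0.1183.

Call:
carry_out(
  moves=[
    [[0.1,0.03,-0.02,0,0,-0.015,0],[0.2,0.06,-0.02,-0.005,-0.005,-0.0325,0],[0.3,0.09,-0.02,-0.01,-0.01,-0.05,0],[0.4,0.12,0,-0.015,-0.015,-0.0675,0],[0.5,0.15,0.02,-0.02,-0.02,-0.085,0],[0.6,0.18,0.04,-0.025,-0.025,-0.1,0],[0.7,0.216,0.07,-0.03,-0.0275,-0.1125,0],[0.744,0.23,0.108,-0.0315,-0.029,-0.1183,0]],
  ],
)

```text
t: 8.07
tool_pos: [556.9, 125.2, 190.4]
orientation: [174.7, 7.9, 119.5]
contact_force: [0.7, -0.6, -2.4]
gripper_width: 0.199
finger_force: 88.2
```

Call:
carry_out(
  moves=[
    [[0,0,0,0,0,0,0],[0,0,0,0,0,0,0],[0,0,0,0,0,0,0]],
  ],
)

```text
t: 8.45
tool_pos: [557.6, 121.7, 192.4]
orientation: [174.6, 8.0, 119.2]
contact_force: [0.0, -0.4, -2.4]
gripper_width: 0.196
finger_force: 88.2
```

```bash
cat > t.py <<'E'
from h import *
p=np.array([586.4,107.9,0]);n=np.array([-8.,4,53]);n/=np.linalg.norm(n)
def Rn(n,yaw=120):
    c=np.array([np.cos(np.radians(yaw)),np.sin(np.radians(yaw)),0]);x=c-n*(c@n);x/=np.linalg.norm(x)
    return R.from_matrix(np.c_[x,np.cross(-n,x),-n])
E
python3 - <<'E'
from t import *
for s in (85,64): go(p+n*(s+85),0,Rt=Rn(n))
o=[]
for f,cn in(("w5","wrist"),("s5","scene"),("d5","side")):
    snap(cn,f); i=cv2.imread(f"pics/{f}.png"); u,v=proj(f,p+n*75).astype(int)
    h=50 if f!="w5" else 65; x,y=max(u-h,0),max(v-h,0); print(f,x,y,h)
    o.append(cv2.resize(i[y:y+2*h,x:x+2*h],(266,266),interpolation=cv2.INTER_CUBIC) if f!="w5" else cv2.resize(i[y:y+2*h,x:x+2*h],(532,532),interpolation=cv2.INTER_CUBIC))
cv2.imwrite("pics/crop5.png",np.hstack([o[0],np.vstack(o[1:])]))
E
```

```text
go [0.08 0.02 2.51] [ 0.     0.001 -0.001] deg 0.1 | cur [557.6 121.7 192.4] [174.62   7.97 119.17] F [ 0.  -0.4 -2.4] T [0.11 0.21 0.01] q [  8.  17. -15.  50.  -5.  68.] t 8.45 g 16.7
go [0.08 0.02 4.61] [ 0.     0.001 -0.001] deg 0.1 | cur [557.6 121.7 192.4] [174.62   7.97 119.17] F [ 0.  -0.4 -2.4] T [0.11 0.21 0.01] q [  8.  17. -15.  50.  -5.  68.] t 8.45 g 16.7
w5 248 163 65
s5 310 175 50
d5 251 198 50
```

View pics/crop5.png

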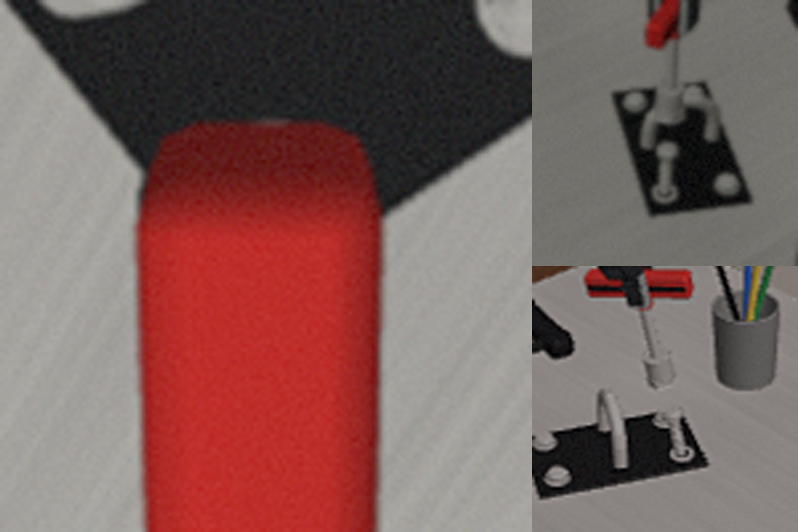

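The wrist view is blocked by the bar. The scene and side insets show the socket 36 mm above the head on nearly the same axis. I'll go closer and compare at larger scale.

To row units: 2.6 cm / 50 = 0.052, 0.08 cm / 50 = 0.0016.

Call:
carry_out(
  moves=[
    [[0.001,0,0.02,0,0,0,0],[0.0016,0,0.04,0,0,0,0],[0.0016,0,0.052,0,0,0,0],[0.0016,0,0.052,0,0,0,0],[0.0016,0,0.052,0,0,0,0]],
  ],
)

```text
t: 9.22
tool_pos: [561.1, 121.4, 166.5]
orientation: [174.6, 8.0, 119.3]
contact_force: [-0.1, -0.2, -1.8]
gripper_width: 0.197
finger_force: 88.3
```

```bash
python3 - <<'E'
from t import *
go(p+n*149,0,Rt=Rn(n))
s=ctrl.state();R0=R.from_euler('xyz',s["orientation"],degrees=True)
o=[]
for f,cn in(("s6","scene"),("d6","side")):
    snap(cn,f); i=cv2.imread(f"pics/{f}.png"); u,v=proj(f,p+n*65).astype(int); x,y=u-20,v-30; print(f,x,y)
    for q in(114,0,-11,-75): print(q,proj(f,s["tool_pos"]+R0.apply([0,0,95-q])).round(1), end=' ') if 0 else None
    print("mouth",proj(f,s["tool_pos"]+R0.apply([0,0,95])),"bar",proj(f,s["tool_pos"]+R0.apply([0,0,-19])),"head",proj(f,p+n*64),"wash",proj(f,p+[0,0,7]))
    o.append(cv2.resize(i[y:y+60,x:x+40],(400,600),interpolation=cv2.INTER_CUBIC))
cv2.imwrite("pics/crop6.png",np.hstack(o))
E
```

```text
go [-0.09 -0.03  1.99] [0. 0. 0.] deg 0.0 | cur [561.1 121.4 166.5] [174.63   7.97 119.26] F [-0.1 -0.2 -1.8] T [ 0.09  0.23 -0.04] q [  8.  19. -17.  46.  -5.  68.] t 9.22 g 16.8
s6 340 198
mouth [360.91754331 225.39322648] bar [363.10766816 186.90855006] head [360.51794436 228.67252552] wash [359.63728997 246.32240215]
d6 282 221
mouth [301.09717323 249.17717275] bar [292.40626414 213.01109526] head [302.07355516 252.2247956 ] wash [306.44984571 268.67859473]
```

View pics/crop6.png

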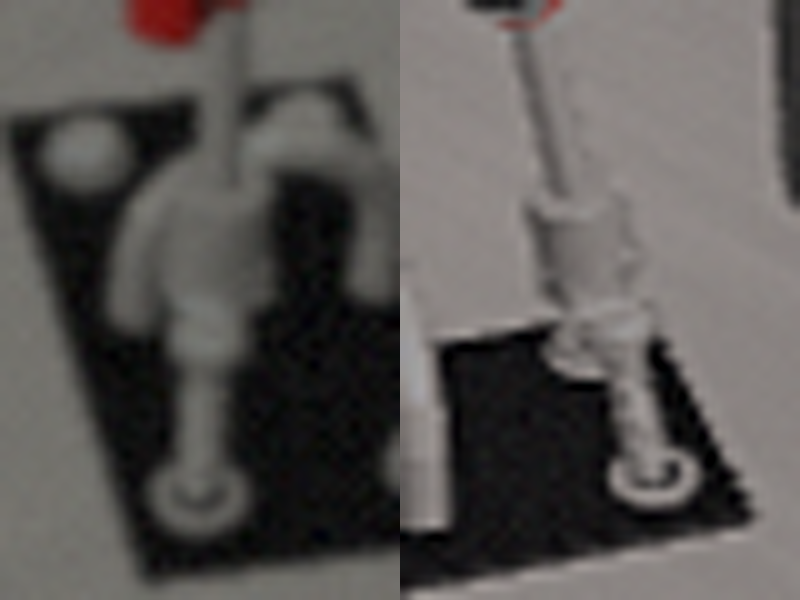

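Side crop: the driver axis passes about 9 crop px (≈2.4 mm) left of the head. Scene crop: about 5 crop px (≈1.3 mm) right of it. I shift by about (0.9,-2.4) mm, then lower.

```bash
cat >> t.py <<'E'
p=np.array([587.,107.2,0]);n=np.array([-9.7,3.7,63]);n/=np.linalg.norm(n)
E
python3 - <<'E'
from t import *
for s in (85,74,68,64): go(p+n*(s+85),0,Rt=Rn(n))
E
```

```text
go [-0.39 -0.21 -0.07] [-0.01   0.013  0.001] deg 1.0 | cur [561.2 121.4 166.7] [174.6    7.98 119.25] F [-0.   0.1 -2.6] T [ 0.12  0.2  -0.01] q [  8.  19. -17.  46.  -5.  68.] t 9.32 g 16.9
go [-0.37 -0.2   1.03] [-0.01   0.013  0.001] deg 1.0 | cur [561.2 121.4 166.7] [174.6    7.98 119.25] F [-0.   0.1 -2.6] T [ 0.12  0.2  -0.01] q [  8.  19. -17.  46.  -5.  68.] t 9.32 g 16.9
go [-0.37 -0.19  1.63] [-0.01   0.013  0.001] deg 1.0 | cur [561.2 121.4 166.7] [174.6    7.98 119.25] F [-0.   0.1 -2.6] T [ 0.12  0.2  -0.01] q [  8.  19. -17.  46.  -5.  68.] t 9.32 g 16.9
go [-0.36 -0.19  2.03] [-0.01   0.013  0.001] deg 1.0 | cur [561.2 121.4 166.7] [174.6    7.98 119.25] F [-0.   0.1 -2.6] T [ 0.12  0.2  -0.01] q [  8.  19. -17.  46.  -5.  68.] t 9.32 g 16.9
```

To row units: 1.3 cm / 50 = 0.026, -0.37 cm / 50 = -0.0074, 0.013 rad / 4 = 0.0033.

Call:
carry_out(
  moves=[
    [[-0.006,-0.003,0,-0.0025,0.0033,0,0],[-0.0076,-0.004,0.008,-0.0025,0.0033,0,0],[-0.0074,-0.004,0.016,-0.0025,0.0033,0,0],[-0.0074,-0.004,0.022,-0.0025,0.0033,0,0],[-0.0074,-0.004,0.026,-0.0025,0.0033,0,0],[-0.0074,-0.004,0.026,-0.0025,0.0033,0,0]],
  ],
)

```text
t: 10.07
tool_pos: [562.9, 116.2, 153.6]
orientation: [174.1, 7.2, 119.3]
contact_force: [-0.1, 0.2, -2.6]
gripper_width: 0.196
finger_force: 88.3
```

```bash
python3 - <<'E'
from t import *
go(p+n*(149),0,Rt=Rn(n))
E
```

```text
go [-0.02  0.04  0.68] [-0.001  0.     0.002] deg 0.1 | cur [562.9 116.2 153.6] [174.09   7.22 119.34] F [-0.1  0.2 -2.6] T [0.14 0.26 0.  ] q [  7.  19. -18.  44.  -4.  67.] t 10.07 g 16.8
```

To row units: 0.3 cm / 50 = 0.006, 0.15 cm / 50 = 0.003.

Call:
carry_out(
  moves=[
    [[0,0,0.003,0,0,0,0],[0,0,0.006,0,0,0,0],[0,0,0.006,0,0,0,0]],
  ],
)

```text
t: 10.45
tool_pos: [563.8, 116.1, 151.1]
orientation: [174.0, 7.2, 119.3]
contact_force: [0.8, -0.8, -1.9]
gripper_width: 0.197
finger_force: 88.4
```

To row units: 0.3 cm / 50 = 0.006, 0.15 cm / 50 = 0.003.

Call:
carry_out(
  moves=[
    [[0,0,0.003,0,0,0,0],[0,0,0.006,0,0,0,0],[0,0,0.006,0,0,0,0]],
  ],
)

```text
t: 10.82
tool_pos: [564.0, 115.9, 147.9]
orientation: [174.1, 7.2, 119.3]
contact_force: [1.6, -0.1, -1.6]
gripper_width: 0.195
finger_force: 88.3
```

```bash
python3 - <<'E'
from t import *
go(p+n*(149),0,Rt=Rn(n))
E
```

```text
go [-0.01  0.02  0.09] [-0.001  0.     0.001] deg 0.1 | cur [564.  115.9 147.9] [174.06   7.22 119.33] F [ 1.6 -0.1 -1.6] T [ 0.24 -0.31  0.07] q [  7.  20. -19.  43.  -4.  67.] t 10.82 g 16.6
```

To row units: 0.2 cm / 50 = 0.004, 0.1 cm / 50 = 0.002.

Call:
carry_out(
  moves=[
    [[0,0,0.002,0,0,0,0],[0,0,0.004,0,0,0,0],[0,0,0.004,0,0,0,0]],
  ],
)

```text
t: 11.2
tool_pos: [564.5, 115.8, 147.0]
orientation: [174.0, 7.3, 119.3]
contact_force: [-3.3, 1.5, 9.2]
gripper_width: 0.197
finger_force: 90.2
```

To row units: 0.15 cm / 50 = 0.003, 0.1 cm / 50 = 0.002.

Call:
carry_out(
  moves=[
    [[0,0,0.002,0,0,0,0],[0,0,0.003,0,0,0,0],[0,0,0.003,0,0,0,0]],
  ],
)

```text
t: 11.58
tool_pos: [565.1, 115.7, 146.6]
orientation: [173.9, 7.3, 119.3]
contact_force: [-5.1, 0.3, 18.8]
gripper_width: 0.195
finger_force: 91.5
```

```bash
python3 - <<'E'
from t import *
go(p+n*(149),0,Rt=Rn(n))
for f,cn in(("s7","scene"),("d7","side")):snap(cn,f)
E
```

```text
go [ 0.04 -0.06 -0.06] [0.002 0.002 0.002] deg 0.1 | cur [565.1 115.7 146.6] [173.94   7.3  119.32] F [-5.1  0.3 18.8] T [-0.15  0.95 -0.14] q [  7.  20. -19.  43.  -4.  67.] t 11.57 g 16.6
```

```bash
python3 - <<'E'
from t import *
z=np.array([0,0,1.])
for k in (.25,.5,.75,1):
    m=n*(1-k)+z*k;m/=np.linalg.norm(m); go(p+m*149,0,Rt=Rn(m,119.5))
E
```

```text
go [-0.43  0.33 -0.04] [0.028 0.033 0.007] deg 2.5 | cur [565.1 115.7 146.6] [173.94   7.3  119.33] F [-5.3  0.2 18.2] T [-0.09  0.93 -0.06] q [  7.  20. -19.  43.  -4.  67.] t 11.68 g 16.3
go [-0.9   0.72 -0.01] [0.054 0.064 0.005] deg 4.8 | cur [565.1 115.7 146.6] [173.94   7.3  119.33] F [-5.3  0.2 18.2] T [-0.09  0.93 -0.06] q [  7.  20. -19.  43.  -4.  67.] t 11.68 g 16.3
go [-1.36  1.1   0.06] [0.08  0.096 0.004] deg 7.1 | cur [565.1 115.7 146.6] [173.94   7.3  119.33] F [-5.3  0.2 18.2] T [-0.09  0.93 -0.06] q [  7.  20. -19.  43.  -4.  67.] t 11.68 g 16.3
go [-1.83  1.48  0.15] [0.105 0.128 0.004] deg 9.5 | cur [565.1 115.7 146.6] [173.94   7.3  119.33] F [-5.3  0.2 18.2] T [-0.09  0.93 -0.06] q [  7.  20. -19.  43.  -4.  67.] t 11.68 g 16.3
```

To row units: -1.8 cm / 50 = -0.036, 1.48 cm / 50 = 0.0296, 0.128 rad / 4 = 0.032.

Call:
carry_out(
  moves=[
    [[0,0,-0.002,0,0,0,0],[-0.005,0.004,-0.002,0.0038,0.0045,0,0],[-0.012,0.009,-0.002,0.0088,0.0108,0,0],[-0.018,0.014,-0.0016,0.0135,0.016,0,0],[-0.024,0.019,-0.001,0.0175,0.0208,0,0],[-0.03,0.024,0,0.022,0.0263,0,0],[-0.036,0.0296,0.0014,0.0263,0.032,0,0],[-0.036,0.0296,0.0014,0.0263,0.032,0,0]],
  ],
)

```text
t: 12.68
tool_pos: [587.2, 106.8, 148.8]
orientation: [-180.0, -0.0, 119.7]
contact_force: [0.1, -0.8, 11.9]
gripper_width: 0.197
finger_force: 90.3
```

```bash
python3 - <<'E'
from t import *
go(p+[0,0,149],119.5)
o=[]
for f,cn in(("s8","scene"),("d8","side")):
    snap(cn,f); i=cv2.imread(f"pics/{f}.png"); u,v=proj(f,p+[0,0,75]).astype(int); x,y=u-20,v-30; print(f,x,y)
    print([proj(f,p+[0,0,h]).round(1)for h in(0,7,54,84,168)])
    o.append(cv2.resize(i[y:y+60,x:x+40],(400,600),interpolation=cv2.INTER_CUBIC))
cv2.imwrite("pics/crop8.png",np.hstack(o))
E
```

```text
go [ 0.04 -0.   -0.02] [-0.001 -0.001  0.003] deg 0.2 | cur [587.2 106.8 148.8] [-1.7996e+02 -3.0000e-02  1.1966e+02] F [ 0.1 -0.8 11.9] T [-0.27  0.17  0.  ] q [ 3. 28. -5. 57.  0. 64.] t 12.68 g 16.8
s8 341 198
[array([359.4, 248.3]), array([359.6, 246.6]), array([361.1, 234.4]), array([362.1, 226.2]), array([365.2, 201.4])]
d8 286 217
[array([306.8, 270.8]), array([306.8, 268.7]), array([306.4, 254.4]), array([306.1, 245. ]), array([305.3, 217.2])]
```

View pics/crop8.png

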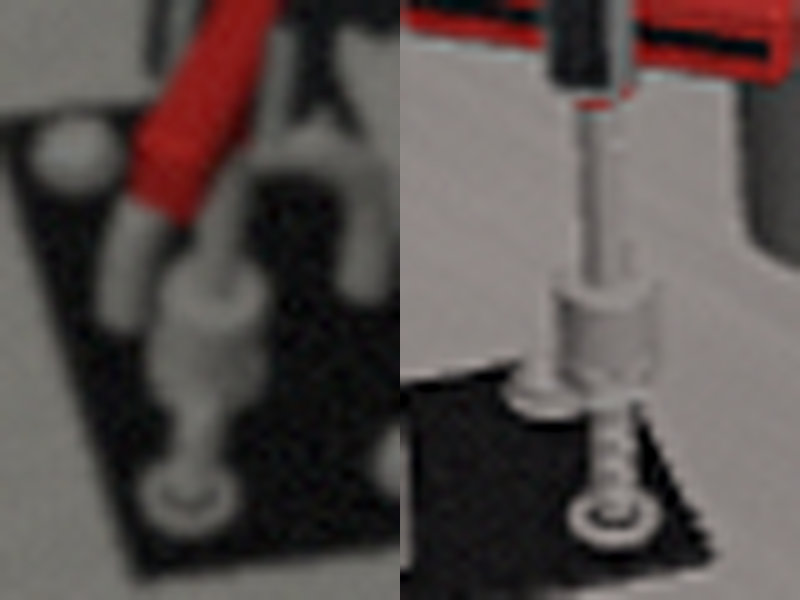

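The driver is seated. In both views driver and screw lie on the same vertical line above the washer (side: socket at column 606, washer at 613; scene matches the projected vertical slope). Now the turn.

To row units: 0.06 cm / 50 = 0.0012, 0.04 cm / 50 = 0.0008, 0.8 rad / 4 = 0.2.

Call:
carry_out(
  moves=[
    [[0.0006,0,0,0,0,0.025,0],[0.0006,0,0,0,0,0.055,0],[0.0006,0,0.0004,0,0,0.085,0],[0.0006,0,0.0006,0,0,0.115,0],[0.0006,0,0.0008,0,0,0.145,0],[0.0006,0,0.001,0,0,0.175,0],[0.0006,0,0.0012,0,0,0.2,0],[0.0006,0,0.0012,0,0,0.2,0]],
  ],
)

```text
t: 13.78
tool_pos: [586.6, 107.6, 148.4]
orientation: [-180.0, -0.0, 73.8]
contact_force: [-0.6, 0.5, 10.6]
gripper_width: 0.191
finger_force: 90.2
```

```bash
python3 - <<'E'
from t import *
go(p+[0,0,148],30)
E
```

```text
go [-0.03  0.05  0.04] [-0.    -0.     0.764] deg 43.8 | cur [586.6 107.6 148.4] [-1.7998e+02 -1.0000e-02  7.3790e+01] F [-0.6  0.5 10.6] T [-0.03  0.21  0.03] q [  3.  28.  -5.  57.   0. 110.] t 13.78 g 16.3
```

To row units: 0.07 cm / 50 = 0.0014, 0.05 cm / 50 = 0.001, 0.86 rad / 4 = 0.215.

Call:
carry_out(
  moves=[
    [[0,0.0004,0.0002,0,0,0.03,0],[0,0.0004,0.0004,0,0,0.0625,0],[0,0.0004,0.0006,0,0,0.095,0],[0,0.0004,0.0008,0,0,0.125,0],[0,0.0004,0.001,0,0,0.155,0],[0,0.0004,0.0012,0,0,0.185,0],[0,0.0004,0.0014,0,0,0.215,0]],
  ],
)

```text
t: 14.65
tool_pos: [586.7, 108.0, 147.8]
orientation: [-179.9, -0.0, 24.4]
contact_force: [-1.0, 3.0, 11.5]
gripper_width: 0.195
finger_force: 90.3
```

```bash
python3 - <<'E'
from t import *
go(p+[0,0,148],24)
E
```

```text
go [-0.    0.08 -0.02] [-0.001 -0.     0.007] deg 0.4 | cur [586.7 108.  147.8] [-179.93   -0.     24.39] F [-1.   3.  11.5] T [0.4  0.4  0.19] q [  3.  28.  -5.  57.   0. 159.] t 14.65 g 16.7
```

To row units: -0.12 cm / 50 = -0.0024, -0.05 cm / 50 = -0.001, -0.1 rad / 4 = -0.025.

Call:
carry_out(
  moves=[
    [[0,0.0004,0,0,0,0.015,0],[0,0.0004,0,0,0,0.015,0],[0,0.0004,-0.001,0,0,0,0],[0,0.0004,-0.002,0,0,-0.025,0],[0,0.0004,-0.0024,0,0,-0.025,0],[0,0.0004,-0.0024,0,0,-0.025,0]],
  ],
)

```text
t: 15.4
tool_pos: [586.5, 107.5, 148.0]
orientation: [-179.9, 0.1, 30.2]
contact_force: [-0.1, 1.0, 6.8]
gripper_width: 0.195
finger_force: 89.3
```

```bash
python3 - <<'E'
from t import *
go(p+[0,0,148],30)
o=[]
for f,cn in(("s9","scene"),("d9","side")):
    snap(cn,f); i=cv2.imread(f"pics/{f}.png"); u,v=proj(f,p+[0,0,40]).astype(int); x,y=u-20,v-24; print(f,x,y)
    o.append(cv2.resize(i[y:y+40,x:x+40],(400,400),interpolation=cv2.INTER_CUBIC))
cv2.imwrite("pics/crop9.png",np.hstack(o))
E
```

```text
go [ 0.03  0.06 -0.01] [-0.002  0.001  0.003] deg 0.2 | cur [586.5 107.5 148. ] [-1.7991e+02  7.0000e-02  3.0180e+01] F [-0.1  1.   6.8] T [ 0.36 -0.08  0.01] q [  3.  28.  -5.  57.   0. 153.] t 15.4 g 16.7
s9 340 214
d9 286 234
```

To row units: -9 cm / 50 = -0.18, -6 cm / 50 = -0.12.

Call:
carry_out(
  moves=[
    [[0,0,-0.004,0,0,0,0],[0,0,-0.01,0,0,0,0],[0,0,-0.016,0,0,0,0],[0,0,-0.022,0,0,0,0],[0,0,-0.032,0,0,0,0],[0,0,-0.06,0,0,0,0],[0,0,-0.12,0,0,0,0],[0,0,-0.18,0,0,0,0]],
  ],
)

```text
t: 16.5
tool_pos: [586.3, 107.3, 239.2]
orientation: [-179.9, 0.1, 30.3]
contact_force: [-0.0, -0.5, -2.1]
gripper_width: 0.197
finger_force: 88.1
```

```bash
python3 - <<'E'
from t import *
o=[]
for f,cn in(("s10","scene"),("d10","side")):
    snap(cn,f); i=cv2.imread(f"pics/{f}.png"); u,v=proj(f,p+[0,0,65]).astype(int); x,y=u-20,v-30; print(f,x,y)
    print([proj(f,p+[0,0,h]).round(1)for h in(0,7,62)])
    o.append(cv2.resize(i[y:y+60,x:x+40],(400,600),interpolation=cv2.INTER_CUBIC))
cv2.imwrite("pics/crop10.png",np.hstack(o))
go((460,-254.5,245),92.5)
E
```

```text
s10 341 201
[array([359.4, 248.3]), array([359.6, 246.6]), array([361.4, 232.2])]
d10 286 220
[array([306.8, 270.8]), array([306.8, 268.7]), array([306.3, 251.9])]
go [-29.35  24.77  -0.41] [ 0.003 -0.003 -1.085] deg 62.2 | cur [588.3 107.5 241.7] [179.93  -0.21  30.32] F [-0.1 -0.5 -2.8] T [ 0.05 -0.11  0.  ] q [  3.  24.   4.  69.   0. 153.] t 16.6 g 16.5
```

View pics/crop10.png

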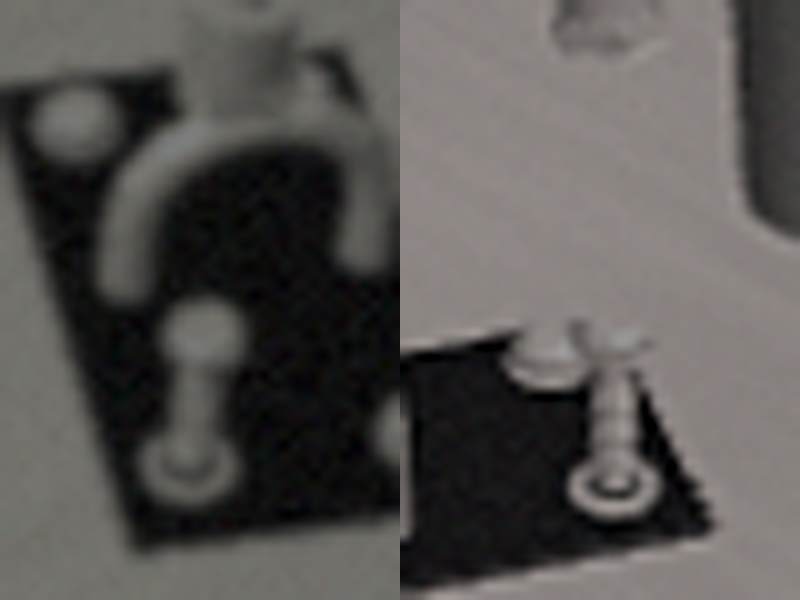

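The released screw stands over its washer in both views (scene: head column 205, washer 190, matching the vertical; side: both 613). Returning the driver.

To row units: -29.35 cm / 50 = -0.587, -25.7 cm / 50 = -0.514, -1.085 rad / 4 = -0.2713.

Call:
carry_out(
  moves=[
    [[-0.072,0.06,-0.008,0,0,-0.0325,0],[-0.146,0.124,-0.008,0,0,-0.065,0],[-0.22,0.186,-0.008,0,0,-0.1,0],[-0.294,0.248,-0.008,0,0,-0.1325,0],[-0.366,0.31,-0.008,0,0,-0.1675,0],[-0.44,0.372,-0.008,0,0,-0.2025,0],[-0.514,0.434,-0.008,0,0,-0.2375,0],[-0.587,0.496,-0.008,0.0008,-0.0008,-0.2713,0]],
  ],
)

```text
t: 17.6
tool_pos: [457.2, -256.2, 241.4]
orientation: [-179.6, 0.0, 92.7]
contact_force: [1.3, -0.0, -2.6]
gripper_width: 0.195
finger_force: 88.3
```

Call:
carry_out(
  moves=[
    [[0,0,0,0,0,0,0],[0,0,0,0,0,0,0],[0,0,0,0,0,0,0],[0,0,0,0,0,0,0]],
  ],
)

```text
t: 18.1
tool_pos: [458.5, -254.0, 241.7]
orientation: [-179.6, 0.0, 92.6]
contact_force: [-0.2, 0.4, -2.2]
gripper_width: 0.197
finger_force: 88.5
```

```bash
python3 - <<'E'
from t import *
go((459.6,-254.6,150),92.5);go((459.6,-254.6,108),92.5)
E
```

```text
go [-0.06  0.16  9.17] [-0.007  0.     0.001] deg 0.4 | cur [ 458.5 -254.   241.7] [-1.7963e+02  2.0000e-02  9.2550e+01] F [-0.2  0.4 -2.2] T [0.   0.01 0.03] q [-37.  17.  -7.  66.  -0.  51.] t 18.1 g 16.8
go [-0.06  0.19 13.37] [-0.007  0.     0.001] deg 0.4 | cur [ 458.5 -254.   241.7] [-1.7963e+02  2.0000e-02  9.2550e+01] F [-0.2  0.4 -2.2] T [0.   0.01 0.03] q [-37.  17.  -7.  66.  -0.  51.] t 18.1 g 16.8
```

To row units: 10.2 cm / 50 = 0.204, -0.06 cm / 50 = -0.0012, -0.007 rad / 4 = -0.0018.

Call:
carry_out(
  moves=[
    [[-0.0012,0.002,0.06,-0.0018,0,0,0],[-0.0012,0.002,0.12,-0.0018,0,0,0],[-0.0012,0.002,0.17,-0.0018,0,0,0],[-0.0012,0.002,0.19,-0.0018,0,0,0],[-0.0012,0.002,0.204,-0.0018,0,0,0],[-0.0012,0.002,0.204,-0.0018,0,0,0]],
  ],
)

```text
t: 18.85
tool_pos: [458.8, -255.5, 139.9]
orientation: [180.0, 0.0, 92.5]
contact_force: [-0.7, 0.2, -2.6]
gripper_width: 0.192
finger_force: 88.3
```

```bash
python3 - <<'E'
from t import *
go((459.6,-254.6,107.5),92.5)
E
```

```text
go [0.09 0.08 3.24] [0.001 0.001 0.   ] deg 0.1 | cur [ 458.8 -255.5  139.9] [1.7996e+02 4.0000e-02 9.2500e+01] F [-0.7  0.2 -2.6] T [ 0.03  0.08 -0.04] q [-37.  21. -18.  52.  -0.  50.] t 18.85 g 16.4
```

Mouth is inside the bore with no contact; lower to just above the floor.

To row units: 3.2 cm / 50 = 0.064, 0.08 cm / 50 = 0.0016.

Call:
carry_out(
  moves=[
    [[0.0016,0.0014,0.02,0,0,0,0],[0.0016,0.0014,0.04,0,0,0,0],[0.0016,0.0014,0.054,0,0,0,0],[0.0016,0.0014,0.062,0,0,0,0],[0.0016,0.0014,0.064,0,0,0,0],[0.0016,0.0014,0.064,0,0,0,0]],
  ],
)

```text
t: 19.6
tool_pos: [459.3, -254.8, 107.8]
orientation: [180.0, 0.0, 92.5]
contact_force: [0.5, -0.4, -2.8]
gripper_width: 0.192
finger_force: 88.4
```

```bash
python3 - <<'E'
from t import *
go((459.6,-254.6,107),92.5)
E
```

```text
go [0.02 0.03 0.08] [ 0.001  0.001 -0.   ] deg 0.0 | cur [ 459.3 -254.8  107.8] [1.7997e+02 3.0000e-02 9.2480e+01] F [ 0.5 -0.4 -2.8] T [-0.01 -0.   -0.  ] q [-37.  23. -20.  47.  -0.  51.] t 19.6 g 16.4
```

To row units: 0.12 cm / 50 = 0.0024, 0.1 cm / 50 = 0.002.

Call:
carry_out(
  moves=[
    [[0,0,0.0012,0,0,0,0],[0,0,0.002,0,0,0,0],[0,0,0.0024,0,0,0,0],[0,0,0.0024,0,0,0,0]],
  ],
)

```text
t: 20.1
tool_pos: [459.6, -255.0, 107.3]
orientation: [179.9, 0.1, 92.5]
contact_force: [-2.0, 0.8, 7.8]
gripper_width: 0.192
finger_force: 90.0
```

Call:
carry_out(
  moves=[
    [[0,0,0,0,0,0,2.2],[0,0,0,0,0,0,3],[0,0,0,0,0,0,4],[0,0,0,0,0,0,5],[0,0,0,0,0,0,5],[0,0,0,0,0,0,5]],
  ],
)

```text
t: 20.85
tool_pos: [459.3, -254.7, 106.4]
orientation: [180.0, 0.0, 92.5]
contact_force: [-0.5, -0.3, 0.2]
gripper_width: 0.586
finger_force: 0.0
```

To row units: -18 cm / 50 = -0.36, -16 cm / 50 = -0.32.

Call:
carry_out(
  moves=[
    [[0,0,-0.03,0,0,0,5],[0,0,-0.08,0,0,0,5],[0,0,-0.16,0,0,0,5],[0,0,-0.24,0,0,0,5],[0,0,-0.32,0,0,0,5],[0,0,-0.36,0,0,0,5],[0,0,-0.36,0,0,0,5],[0,0,-0.36,0,0,0,5]],
  ],
)

```text
t: 21.85
tool_pos: [458.9, -254.4, 286.1]
orientation: [-180.0, 0.0, 92.5]
contact_force: [-0.1, 0.2, -0.3]
gripper_width: 0.588
finger_force: 0.0
```

```bash
python3 - <<'E'
from t import *
snap("wrist","w11");snap("scene","s11");snap("side","d11");go((459,-254,290),92.5)
# red bar blob near the stand: top face ends and height vs start
for f,b in(("w11",None),("s11","scene0"),("d11","side0")):
    for g in [f]+([b] if b else []):
        i=cv2.cvtColor(cv2.imread(f"pics/{g}.png"),cv2.COLOR_BGR2HSV); m=cv2.inRange(i,(0,170,60),(6,255,255))|cv2.inRange(i,(176,170,60),(180,255,255))
        u,v=proj(g,(459,-254,126)); w=np.zeros_like(m); cv2.circle(w,(int(u),int(v)),110 if f=="w11" else 28,255,-1)
        pts=cv2.findNonZero(m&w); print(g,(u.round(1),v.round(1)),len(pts),cv2.minAreaRect(pts))
s0,s1=[cv2.imread(f"pics/{g}.png").astype(int) for g in("scene0","s11")]
d=(abs(s0-s1).max(2)>40).astype(np.uint8); n,_,st,_=cv2.connectedComponentsWithStats(d); print(st[1:][st[1:,4]>8])
E
```

```text
go [ 0.03  0.03 -0.44] [-0.001 -0.001 -0.   ] deg 0.1 | cur [ 458.7 -254.3  285.6] [-1.7995e+02 -4.0000e-02  9.2490e+01] F [-0.1  0.7  0.3] T [0.02 0.05 0.02] q [-37.  15.  -2.  72.  -0.  51.] t 22.0 g 50.2
w11 (np.float64(313.8), np.float64(213.4)) 2967 ((313.0, 212.0), (134.0, 24.0), 90.0)
s11 (np.float64(204.7), np.float64(245.4)) 342 ((205.2744903564453, 248.2264404296875), (14.574748992919922, 45.18601989746094), 64.53665161132812)
scene0 (np.float64(204.7), np.float64(245.4)) 342 ((205.20156860351562, 247.99554443359375), (14.18243408203125, 45.15018844604492), 64.29004669189453)
d11 (np.float64(379.2), np.float64(323.7)) 570 ((379.13671875, 325.4018859863281), (51.217445373535156, 17.064647674560547), 29.577836990356445)
side0 (np.float64(379.2), np.float64(323.7)) 556 ((378.672119140625, 325.4718017578125), (51.20506286621094, 17.485984802246094), 29.357751846313477)
[[  98    0   89   74 4705]
 [ 187    0   57   39 1484]
 [ 233    0   67   95 3986]
 [ 362    0   52   74 2084]
 [ 262   40   10    8   21]
 [ 223   45   13   19   90]
 [ 257   47    5    6   10]
 [ 263   46    5    6   13]
 [ 268   51    7    9   21]
 [ 261   53    4    7    9]
 [ 257   59    5    5    9]
 [ 144   68   61  134 2951]
 [ 151   72    7   10   16]
 [ 184   84   33   24  235]
 [ 191  118    6   24   78]
 [ 357  228    8    5   22]
 [ 361  234    5    4   15]]
```

```bash
python3 -c "
from workcell import ctrl
print(ctrl.job_done())"
```

```text
the job is handed in; nothing more can be done
None
```

The job is handed in: I squared the lag screw, started it about 1.5 rad clockwise and stood the red driver back in its own bore. The turn is estimated from tool rotation less socket play; the camera checks showed the screw within about 1° of upright and nothing else on the shelf moved.

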